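Change the feed of the sample pump with its H-gate lever

TASK

Put the sample pump's feed lever into the slot with the green marker: push the black knob along its left-hand slot to the middle, straight across the H-shaped gate, and then all the way to the end of the green slot, and leave it there. Push gently with the closed fingertips only; do not grip the knob, and leave the amber bottle, the plastic beaker and the timer where they stand.

Things in the scene. Friction and masses are not known exactly. Their poses are not given: they have to be found in the camera images.
- pump: Sample pump: white box 130 (x) x 120 (y) x 80 mm high, fixed to the bench, roller pump head on its front. Origin: centre of the underside; x to its far side (away from the robot at yaw 0), y to its left, z up; yaw varies up to 0.3 rad either way. In its metal top is an H-shaped gate for the lever. Only the lever and the 2 mm thick markers rise above the top.
- gate_center (a point): Centre of the H gate, level with the box's top, 80 mm above the bench; axes as the pump's. A cross channel along y (16 mm wide, at x = 0) joins a left-hand column at y = +22 mm and a right-hand one at y = -22 mm, each 16 mm wide and running along x from -30 to +30 mm: a far slot (x > 0) and a near slot (x < 0). The tabs between the columns have rounded corners, radius 6 mm.
- knob (a point): Centre of the lever's black round knob, 32 mm across, 36 mm high, on a 10 mm steel stem; 54 mm above the box's top when upright. Relative to gate_center: x = 122 cos(cross) sin(shift), y = 122 sin(cross), z = -68 + 122 cos(cross) cos(shift) mm. The lever stays where it is left; 2 to 3 N at the knob moves it. It starts anywhere along the left-hand column.
- shift (a joint): Lean of the lever along the slots, rad: + to the far side (gate_center +x), 0 in the cross channel (within about 0.04 the stem fits the channel), end stops of the slots at about +0.36 and -0.36.
- cross (a joint): Lean of the lever across the gate, rad: + to the left (gate_center +y). About +0.32 in the left-hand column, -0.32 in the right-hand column, end stops of the cross channel at about +0.36 and -0.36.
- marker_green: Green round slot marker, 16 mm across, 2 mm thick, fixed on the top of the pump just past the outer end of one slot of the gate; origin at the centre of its underside. It stands at gate_center x = +42 or -42 mm, y = -22 mm: at the far or the near slot of the right-hand column; green and red change places from start to start. This is the wanted slot.
- marker_red: Red round slot marker, 16 mm across, 2 mm thick, fixed on the top of the pump just past the outer end of one slot of the gate; origin at the centre of its underside. It stands at gate_center x = +42 or -42 mm, y = -22 mm: at the far or the near slot of the right-hand column; green and red change places from start to start.
- marker_yellow: Yellow round slot marker, 16 mm across, 2 mm thick, fixed on the top of the pump just past the outer end of one slot of the gate; origin at the centre of its underside. It stands at gate_center x = +42 or -42 mm, y = +22 mm: at the far or the near slot of the left-hand column; yellow and blue change places from start to start.
- marker_blue: Blue round slot marker, 16 mm across, 2 mm thick, fixed on the top of the pump just past the outer end of one slot of the gate; origin at the centre of its underside. It stands at gate_center x = +42 or -42 mm, y = +22 mm: at the far or the near slot of the left-hand column; yellow and blue change places from start to start.
- bottle_mid (a point): Centre of a loose amber reagent bottle with black cap, 60 mm across, 125 mm high, standing right of the pump; point half-way up. Leave it where it stands.
- beaker_mid (a point): Centre of a loose, empty clear plastic beaker, 70 mm across, 85 mm high, standing left of the pump; point half-way up. Leave it where it stands.
- timer_mid (a point): Centre of a loose small white timer with a red button, 62 x 62 x 21 mm, lying right of the pump near the front edge of the bench. Leave it where it stands.

How it is judged:
At the end, for the whole second after the job is handed in: The lever stands at rest in the right-hand column (cross below -0.24 rad), pushed towards the green marker to within about 0.07 rad (8 mm at the knob) of the end of that slot: shift above +0.29 if green is at the far slot, below -0.29 if it is at the near slot (value of joint cross below -0.24 rad and ((x of marker_green in the frame of gate_center above 0 m and value of joint shift above 0.29 rad) or (x of marker_green in the frame of gate_center below 0 m and value of joint shift below -0.29 rad)) and velocity of joint shift between -0.03 and 0.03 rad/s and velocity of joint cross between -0.03 and 0.03 rad/s); the robot touches nothing.
It fails at once if the fingers grip the lever, or push it with more than 35 N (contact force between the fingers and shift above 35 N).
It fails at once if the amber bottle is moved, tipped or picked up (distance of bottle_mid from where it was at the start of the episode above 0.02 m or angle between bottle_mid's own z axis and vertical above 0.35 rad).
It fails at once if the plastic beaker is moved, tipped or picked up (distance of beaker_mid from where it was at the start of the episode above 0.02 m or angle between beaker_mid's own z axis and vertical above 0.35 rad).
It fails at once if the timer is moved, tipped or picked up (distance of timer_mid from where it was at the start of the episode above 0.02 m or angle between timer_mid's own z axis and vertical above 0.35 rad).
It also fails if it takes over 58 s, if anything falls off the work surface, if the arm or the gripper's body presses on something with over 40 N, if the wrist force passes 120 N, or if a joint passes its speed limit or range.

ROBOT

A 7-joint arm with a two-finger parallel gripper is mounted at the origin on a cart in front of the work surface, level with it; the furniture and walls round the work are solid. World frame = base frame: x ahead of the robot, y to its left, z up, the work surface at z = 0. Lengths are in m, angles in rad, forces in N, time in s.
With the tool pointing down it reaches from about 0.4 to 0.85 m from the base axis. Payload 4.5 kg.
Tool frame: the origin (TCP) lies midway between the tips of the shut fingers; the grasp point (between the pads) lies 19 mm behind it; z points along the fingers, x is the direction in which the jaws open and shut, and the axes are right-handed (so a half turn about z gives the same grasp; the last joint's range is limited). The gripper opens to 88 mm and grips with 3 to 60 N. Pads are 18 mm wide; open, the fingers measure 123 mm over their backs; the gripper's body (75 mm by 187 mm) begins 45 mm behind the grasp point.
Start: joints at [-1.304, 0.689, -0.195, 1.565, 0.157, 0.902, -0.215], TCP at [0.144, 0.608, 0.205] pointing down, gripper open.
Joint ranges: [-3.01, 3.01], [-0.46, 2.08], [-1.47, 1.51], [0.13, 2.56], [-1, 4.14], [0.04, 2.09], [-2.66, 2.66]. Speed limits (rad/s): [2.57, 2.57, 3.14, 3.14, 3.14, 3.14, 3.14].

INTERFACE

Orientations are given as a unit quaternion [x, y, z, w].
In Python, from plant import r gives the robot as it stands. The module is installed in compiled form; this text tells all that it offers.
- The arm moves only by the tool play_rows, never from a script. Its argument "increments" is a list of rows, each a list of 7 numbers: the opening, from 0 (shut) to 1 (fully open), then the shift along the tool's x, y, z in mm, then the turn, a rotation vector about the tool's x, y, z in rad. In form: [[hand, dx, dy, dz, wx, wy, wz], ...]. A call has exactly 8 rows; each row shifts and turns the pose as measured when the row begins, along the tool's axes as they then stand; what a row does not reach is not made up. A row lasts 1/8 s, in which the tool goes at most 62.5 mm and 10.7 degrees, less where a joint would pass 70% of its speed; a pose out of reach is approached as far as the arm can. A call is refused whole if a number of a shift passes 62.5 or a number of a turn 0.188, either way. A call with a gripper value outside its range is refused whole. The fingers move at their own pace and stop on an object; "grip_force" is the grip in N (left out, the last holds). Time passes only in rows, so rows that do not move let the fingers close, or fill a call up. It gives the time, the measured TCP pose, the force and the opening at its end, in the units of the state.
- r.get_state(): the state, without advancing time (a new reading comes with each control period).
- r.snapshot(name): name is "scene" or "side" or "wrist"; returns the picture (400x640x3 uint8, red, green, blue); there is no depth.
- r.get_calibration(name): a dict with "fx", "fy", "cx", "cy" (pixels), "R" (3x3) and "t" (3): a world point X has camera coordinates R X + t. Camera axes: x right, y down, z forward; pixel columns grow to the right and rows downward; lengths in m; the calibration is good to about 2 mm. The wrist camera is an equidistant fisheye: a pixel r from the principal point sees the ray r / f radians off the axis. A picture is of the moment at which its call begins: read the wrist's pose just before it. get_calibration takes no time and is no camera call; for the wrist camera it gives the pose at the moment of the call.
- r.finish_job(): hands the job in, once; it reports no verdict.
The state is a dict: "clock": time; "q": joint angles; "qd": joint speeds; "joint_torque": joint torques, N m; "tool_pos": TCP position; "eef_rot": TCP orientation; "contact_force": force on the tool from outside, world axes, zero at the start; "moment": the same for the moment, N m; "opening": opening from 0.0 (shut) to 1.0 (fully open).
Only numpy, scipy, OpenCV 4.12 (cv2) and the standard library are available. Lean on these libraries where they do the work, as an engineer would, in place of code of your own. Each camera call takes 0.05 s, during which the arm holds its last target.

## Working session

There is one attempt and no reset: what is moved stays moved. The work goes in short steps, Python scripts to look and compute and a tool call to move; the robot and the scene stay as the last step left them, time stands still between calls to the robot, and variables do not carry over. Pictures are saved under pics/ and viewed, and the job is handed in when it is done.

Besides the shell and the picture viewer there is one more tool, called after "Emit:" as a command line: name --pt "numbers of a row" for each row, then --argument value for the rest. play_rows: Moves the arm, as the interface text tells. Its arguments: {"type":"object","properties":{"increments":{"type":"array"},"grip_force":{"type":"number"}},"required":["increments"]}

```bash
mkdir -p pics
python3 - <<'E'
from plant import r
import cv2
s=r.get_state(); print(s)
for n in("scene","side","wrist"):
    c=r.get_calibration(n); print(n,c)
    cv2.imwrite(f"pics/{n}0.png",r.snapshot(n)[:,:,::-1])
E
```

```text
{'clock': 0.0, 'q': array([-1.30417875,  0.69000133, -0.19453044,  1.56634046,  0.15732904,
        0.90249835, -0.21509445]), 'qd': array([-0.00093185,  0.00067705, -0.00011569,  0.00191362, -0.00020008,
        0.00192854, -0.00131159]), 'joint_torque': array([-3.86199436e-04, -5.27557147e+01, -1.26681224e+00, -1.53432173e+01,
       -5.25690929e-02,  6.48729532e-03,  1.65610895e-04]), 'tool_pos': array([0.14409114, 0.60744959, 0.20460064]), 'eef_rot': array([ 7.84411228e-01,  6.20240411e-01, -6.79066104e-04,  6.29081235e-04]), 'contact_force': array([-1.44425754,  0.71532534, -0.68753791]), 'moment': array([ 0.05725299,  0.00847989, -0.03742431]), 'opening': 1.0036431965382246}
scene {'fx': 479.0366523429607, 'fy': 479.0366523429607, 'cx': 315.64439537584286, 'cy': 196.02546060510753, 'R': array([[-0.44625213, -0.89473009,  0.01780743],
       [-0.69043934,  0.33156491, -0.64292941],
       [ 0.56934397, -0.29920357, -0.7657184 ]]), 't': array([0.06010756, 0.5029324 , 1.07827558])}
side {'fx': 415.19540032321396, 'fy': 415.19540032321396, 'cx': 321.3115520499881, 'cy': 201.8420122439977, 'R': array([[ 0.90082278, -0.43414097, -0.00631909],
       [-0.25450886, -0.51619114, -0.81778478],
       [ 0.35177202,  0.73828743, -0.57548946]]), 't': array([-0.53715272,  0.12174299,  1.00814741])}
wrist {'fx': 309.70691628693146, 'fy': 309.70691628693146, 'cx': 319.67445621337737, 'cy': 205.60278491269875, 'R': array([[ 2.30156529e-01,  9.73153412e-01, -6.39311557e-04],
       [ 9.36232330e-01, -2.21245139e-01,  2.72982807e-01],
       [ 2.65512705e-01, -6.34273193e-02, -9.62018700e-01]]), 't': array([-0.62529043, -0.03735041,  0.38898128])}
```

View pics/scene0.png

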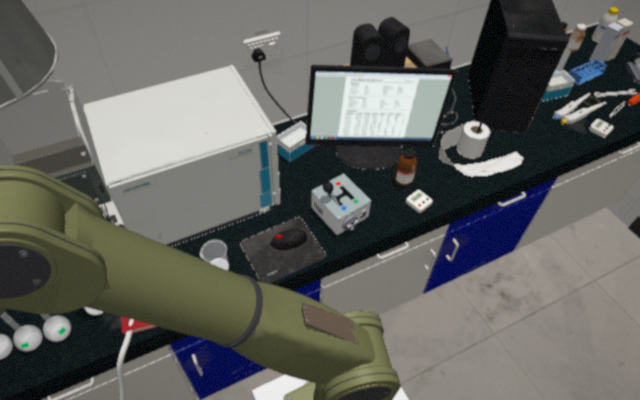

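View pics/side0.png

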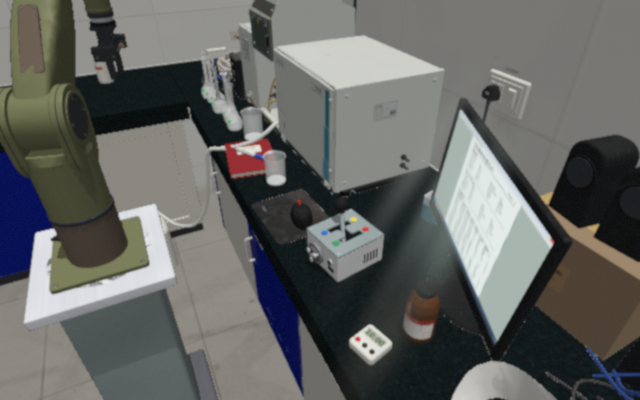

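Run:
```python
import cv2
a=cv2.imread("pics/scene0.png")[130:280,210:390]; cv2.imwrite("pics/c1.png",cv2.resize(a,None,fx=4,fy=4,interpolation=2))
a=cv2.imread("pics/side0.png")[130:280,240:420]; cv2.imwrite("pics/c2.png",cv2.resize(a,None,fx=4,fy=4,interpolation=2))
```

```text
(no output)
```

View pics/c1.png

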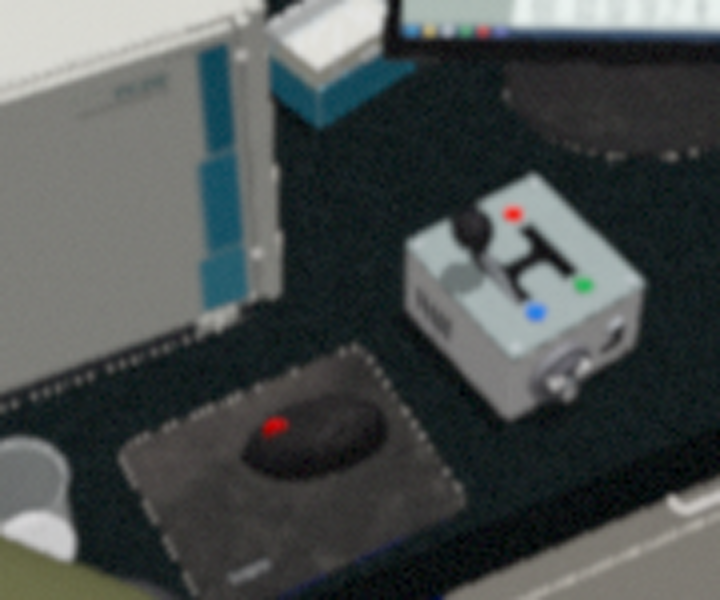

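View pics/c2.png

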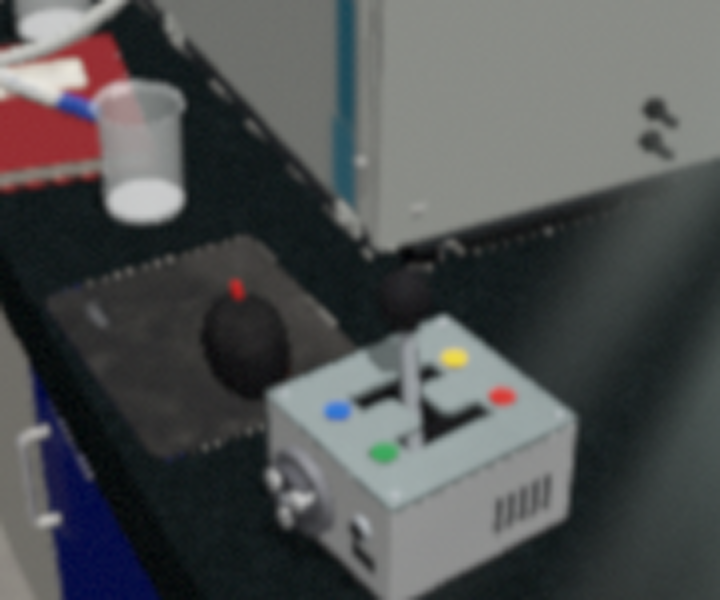

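The pump's green marker is at the near-right slot (side crop 384,453), red far-right (502,397), blue near-left (337,411) and yellow far-left (454,358). The knob is left, around side crop (406,297) and scene crop (472,230).

```bash
cat > h.py <<'E'
import numpy as np
from scipy.optimize import least_squares
def proj(c,X):
    p=c["R"]@X+c["t"]; return np.array([c["fx"]*p[0]/p[2]+c["cx"],c["fy"]*p[1]/p[2]+c["cy"]])
def rz(a): return np.array([[np.cos(a),-np.sin(a),0],[np.sin(a),np.cos(a),0],[0,0,1]])
def knob(s,c): return np.array([.122*np.cos(c)*np.sin(s),.122*np.sin(c),-.068+.122*np.cos(c)*np.cos(s)])
def W(g,X): return np.array([g[0],g[1],.08])+rz(g[2])@X
E
python3 - <<'E'
from plant import r
from h import *
M=dict(b=(-.042,.022,.002),g=(-.042,-.022,.002),y=(.042,.022,.002),r=(.042,-.022,.002))
cs={n:r.get_calibration(n) for n in("scene","side")}
obs=[("side","b",(337,411)),("side","g",(384,453)),("side","y",(454,358)),("side","r",(502,397)),("scene","r",(513,214)),("scene","g",(584,286)),("scene","b",(536,312))]
off=dict(side=(240,130),scene=(210,130))
px=lambda n,p:(np.array(p)+.5)/4-.5+off[n]
def f(g):
    return np.concatenate([proj(cs[n],W(g,np.array(M[m])))-px(n,p) for n,m,p in obs])
s=least_squares(f,[.6,0,0]); print(s.x,s.fun.round(1))
g=s.x
K=[("side",(406,297)),("scene",(472,230))]
k=least_squares(lambda v:np.concatenate([proj(cs[n],W(g,knob(*v)))-px(n,p) for n,p in K]),[0,.32]);print(k.x,k.fun,W(g,knob(*k.x)))
for n,off in (("side",(0,0)),):
  for nm,p in (("beaker",(276,182)),("bottle",(419,335)),("timer",(370,348))):
    c=cs[n]; d=c["R"].T@np.array([(p[0]-c["cx"])/c["fx"],(p[1]-c["cy"])/c["fy"],1]); o=-c["R"].T@c["t"]; print(nm,o+d*(-o[2]/d[2]))
E
```

```text
[ 0.52292259 -0.27561988  0.16015471] [ 0.1 -0.6 -0.  -0.7  0.1 -0.5  0.1 -0.6  0.7  0.   0.6 -0.1  0.6  0.3]
[0.15206089 0.31864846] [-0.0141252  -0.4239984   0.15055961  0.01131764] [ 0.53415266 -0.23508977  0.12652159]
beaker [0.49557759 0.10838692 0.        ]
bottle [ 0.54874318 -0.53541333  0.        ]
timer [ 0.4481175  -0.51887149  0.        ]
```

Run:
```python
from plant import r
from h import *
cs={n:r.get_calibration(n) for n in("scene","side")}
def tri(a,b):
    s=least_squares(lambda X:np.r_[proj(cs["scene"],X)-a,proj(cs["side"],X)-b],[.7,-.3,.1]);return s.x.round(3),s.fun.round(1)
print("mon TL",tri((313,66),(461,101)))
print("mon BL",tri((308,138),(435,190)))
print("mon BR",tri((440,148),(497,346)))
print("instr bottom R front",tri((278,207),(333,187)))
print("instr top R front",tri((272,133),(318,83)) )
print("bottle cap",tri((407,155),(426,287)))
print("pump corner check")
```

```text
mon TL (array([ 0.772, -0.303,  0.355]), array([ 0.2,  1.4,  0.6, -0.8]))
mon BL (array([ 0.762, -0.281,  0.118]), array([-0.9, -3.1, -1.6,  1.8]))
mon BR (array([ 0.59 , -0.661,  0.089]), array([-3.3, -8.2, -3.1,  3.2]))
instr bottom R front (array([ 0.58 , -0.096,  0.072]), array([-1. , -2.4, -1.7,  1.7]))
instr top R front (array([ 0.554, -0.088,  0.364]), array([ 0.9,  3.3,  2.1, -2.4]))
bottle cap (array([ 0.557, -0.52 ,  0.114]), array([-0.2, -0.6, -0.3,  0.3]))
pump corner check
```

View pics/wrist0.png

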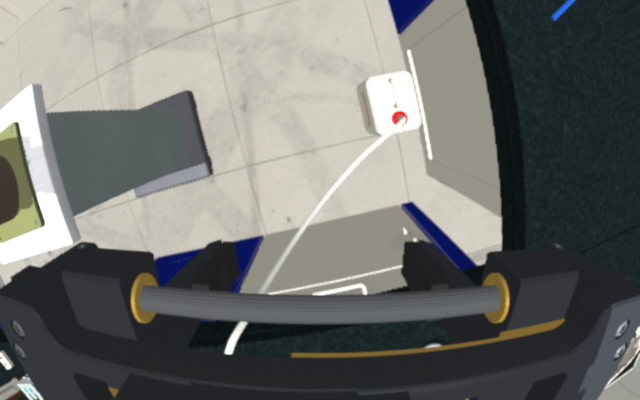

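```bash
cat >> h.py <<'E'
from scipy.spatial.transform import Rotation as Ro
def yaw(s):
    m=Ro.from_quat(s["eef_rot"]).as_matrix(); return np.arctan2(m[1,0],m[0,0]),m
def rows(p,th,wps,thT,step=45,n=8):
    # straight polyline, rows in tool axes
    pts=[]; a=np.array(p)
    for w in wps:
        w=np.array(w); k=int(np.ceil(np.linalg.norm(w-a)*1000/step)); pts+= [a+(w-a)*i/k for i in range(1,k+1)]; a=w
    N=len(pts); dth=(thT-th)/N; q=np.array(p)
    for i,x in enumerate(pts):
        d=(x-q)*1000; q=x
        print([0,round(np.cos(th)*d[0]+np.sin(th)*d[1]),round(np.sin(th)*d[0]-np.cos(th)*d[1]),round(-d[2]),0,0,round(-dth,3)]); th+=dth
E
python3 - <<'E'
from plant import r
from h import *
s=r.get_state(); rows(s["tool_pos"],yaw(s)[0],[(.37,.08,.28),(.42,-.22,.25)],.16,step=56)
E
```

```text
[0, -42, 31, -7, 0, 0, np.float64(0.069)]
[0, -40, 34, -7, 0, 0, np.float64(0.069)]
[0, -37, 37, -7, 0, 0, np.float64(0.069)]
[0, -35, 39, -7, 0, 0, np.float64(0.069)]
[0, -32, 41, -7, 0, 0, np.float64(0.069)]
[0, -29, 43, -7, 0, 0, np.float64(0.069)]
[0, -26, 45, -7, 0, 0, np.float64(0.069)]
[0, -23, 47, -7, 0, 0, np.float64(0.069)]
[0, -19, 48, -7, 0, 0, np.float64(0.069)]
[0, -16, 50, -7, 0, 0, np.float64(0.069)]
[0, -12, 51, -7, 0, 0, np.float64(0.069)]
[0, -20, 46, 5, 0, 0, np.float64(0.069)]
[0, -17, 48, 5, 0, 0, np.float64(0.069)]
[0, -14, 49, 5, 0, 0, np.float64(0.069)]
[0, -10, 50, 5, 0, 0, np.float64(0.069)]
[0, -7, 50, 5, 0, 0, np.float64(0.069)]
[0, -3, 51, 5, 0, 0, np.float64(0.069)]
```

Emit:
play_rows --pt "0 -42 31 -10 0 0 0.07" --pt "0 -40 34 -10 0 0 0.07" --pt "0 -37 37 -10 0 0 0.07" --pt "0 -35 39 -10 0 0 0.07" --pt "0 -32 41 -7 0 0 0.07" --pt "0 -29 43 -7 0 0 0.07" --pt "0 -26 45 -7 0 0 0.07" --pt "0 -23 47 -7 0 0 0.07" --grip_force 10

```text
clock: 1.15
tool_pos: [0.3061, 0.213, 0.2725]
eef_rot: [0.928, 0.374, -0.001, 0.0]
contact_force: [1.0, 0.1, 0.5]
opening: 0.116
```

Run:
```python
from plant import r
from h import *
s=r.get_state(); print(yaw(s),s["q"]);rows(s["tool_pos"],yaw(s)[0],[(.37,.08,.28),(.42,-.22,.25)],.16,step=56)
```

```text
(np.float64(0.7661614636890914), array([[ 7.20576270e-01,  6.93373640e-01, -1.68364374e-03],
       [ 6.93373193e-01, -7.20578066e-01, -9.30865905e-04],
       [-1.85863463e-03, -4.96633551e-04, -9.99998149e-01]])) [-0.68898433  0.25881316 -0.0548067   2.16354055  0.02054161  0.72158538
  0.00874332]
[0, -15, 47, -2, 0, 0, np.float64(0.067)]
[0, -12, 48, -2, 0, 0, np.float64(0.067)]
[0, -9, 48, -2, 0, 0, np.float64(0.067)]
[0, -20, 47, 5, 0, 0, np.float64(0.067)]
[0, -17, 48, 5, 0, 0, np.float64(0.067)]
[0, -13, 49, 5, 0, 0, np.float64(0.067)]
[0, -10, 50, 5, 0, 0, np.float64(0.067)]
[0, -7, 50, 5, 0, 0, np.float64(0.067)]
[0, -3, 51, 5, 0, 0, np.float64(0.067)]
```

Emit:
play_rows --pt "0 -15 47 -2 0 0 0.075" --pt "0 -12 48 -2 0 0 0.075" --pt "0 -9 48 -2 0 0 0.075" --pt "0 -20 47 3 0 0 0.075" --pt "0 -17 48 3 0 0 0.075" --pt "0 -13 49 3 0 0 0.075" --pt "0 -10 50 3 0 0 0.075" --pt "0 -7 50 3 0 0 0.075"

```text
clock: 2.15
tool_pos: [0.4013, -0.1853, 0.2645]
eef_rot: [0.997, 0.074, 0.002, -0.0]
contact_force: [0.8, -0.5, 0.4]
opening: 0.007
```

Run:
```python
from plant import r
from h import *
import cv2
s=r.get_state(); print(yaw(s)[0],s["q"],s["tool_pos"])
c=r.get_calibration("wrist"); print(c)
cv2.imwrite("pics/w1.png",r.snapshot("wrist")[:,:,::-1])
```

```text
0.14813337346918717 [ 0.17000641  0.37137192  0.22797954  2.02373431 -0.12391527  0.75537186
  0.62117901] [ 0.40130197 -0.18530029  0.26454638]
{'fx': 309.70691628693146, 'fy': 309.70691628693146, 'cx': 319.67445621337737, 'cy': 205.60278491269875, 'R': array([[ 0.9889628 ,  0.1480849 ,  0.00484091],
       [ 0.1412203 , -0.95199676,  0.27158609],
       [ 0.04482633, -0.26790491, -0.96240197]]), 't': array([-0.37066673, -0.28527505,  0.37886786])}
```

View pics/w1.png

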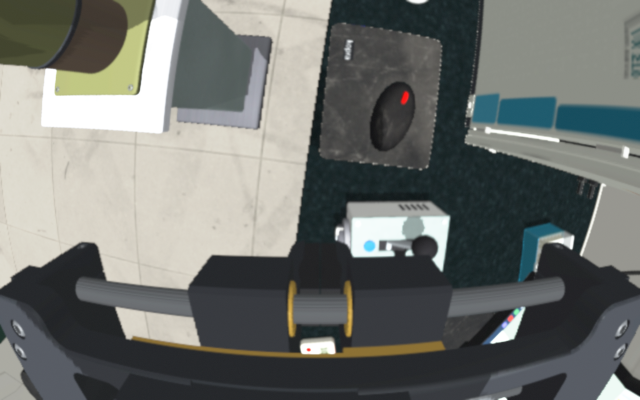

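```bash
cat >> h.py <<'E'
def wray(c,p,z):
    v=np.array([p[0]-c["cx"],p[1]-c["cy"]]); t=np.hypot(*v)/c["fx"]; u=v/np.hypot(*v)
    d=c["R"].T@np.array([u[0]*np.sin(t),u[1]*np.sin(t),np.cos(t)]); o=-c["R"].T@c["t"]; return o+d*(z-o[2])/d[2]
E
python3 - <<'E'
from plant import r
from h import *
c=r.get_calibration("wrist")
print(wray(c,(468,138),0.0),wray(c,(370,245),.082),"knob",wray(c,(425,246),.13), "box corner",wray(c,(449,215),.08),wray(c,(348,203),.08))
g=(.5229,-.2756,.160)
print(W(g,np.array([.065,.06,0])),W(g,np.array([-.065,.06,0])),W(g,np.array([-.042,.022,0])))
s=r.get_state(); rows(s["tool_pos"],yaw(s)[0],[W(g,np.array([.068,.038,.17])),W(g,np.array([.068,.038,.037]))],.16,step=40)
E
```

```text
[ 0.62223978 -0.11029513  0.        ] [ 0.47772102 -0.26871911  0.082     ] knob [ 0.53119899 -0.24320312  0.13      ] box corner [ 0.57690925 -0.21569224  0.08      ] [ 0.44057378 -0.21795138  0.08      ]
[ 0.57751068 -0.20601068  0.08      ] [ 0.44917113 -0.22672205  0.08      ] [ 0.47793145 -0.26057236  0.08      ]
[0, 35, 12, 3, 0, 0, np.float64(-0.003)]
[0, 35, 12, 3, 0, 0, np.float64(-0.003)]
[0, 35, 12, 3, 0, 0, np.float64(-0.003)]
[0, 35, 12, 3, 0, 0, np.float64(-0.003)]
[0, 35, 12, 3, 0, 0, np.float64(-0.003)]
[0, 0, 0, 33, 0, 0, np.float64(-0.003)]
[0, 0, 0, 33, 0, 0, np.float64(-0.003)]
[0, 0, 0, 33, 0, 0, np.float64(-0.003)]
[0, 0, 0, 33, 0, 0, np.float64(-0.003)]
```

Emit:
play_rows --pt "0 35 12 2 0 0 -0.003" --pt "0 35 12 2 0 0 -0.003" --pt "0 35 12 2 0 0 -0.003" --pt "0 35 12 2 0 0 0" --pt "0 35 12 2 0 0 0" --pt "0 0 0 25 0 0 0" --pt "0 0 0 25 0 0 0" --pt "0 0 0 20 0 0 0"

```text
clock: 3.2
tool_pos: [0.5879, -0.2305, 0.1822]
eef_rot: [0.997, 0.071, 0.002, 0.002]
contact_force: [0.7, 0.7, 0.1]
opening: 0.004
```

```bash
cat >> h.py <<'E'
import cv2
G=np.array((.5229,-.2756,.160))
def look(r,k):
    s=r.get_state(); th=yaw(s)[0]
    print("pump-frame tcp mm",(1000*rz(-G[2])@(s["tool_pos"]-np.array([G[0],G[1],.08]))).round(1),"yaw",th.round(3),"F",s["contact_force"].round(1),s["clock"])
    a=r.snapshot("scene")[130:230,260:390,::-1]; b=r.snapshot("side")[140:290,260:430,::-1]
    a=cv2.resize(a,(520,400),interpolation=2); b=cv2.resize(b,(453,400),interpolation=2)
    cv2.imwrite(f"pics/{k}.png",cv2.resize(np.hstack([a,b]),None,fx=.82,fy=.82))
def shot(r,k):
    s=r.get_state(); th=yaw(s)[0]
    print("pump-frame tcp mm",(1000*rz(-G[2])@(s["tool_pos"]-np.array([G[0],G[1],.08]))).round(1),"yaw",th.round(3),"F",s["contact_force"].round(1),s["clock"])
    a=r.snapshot("side")[130:280,260:460,::-1]
    cv2.imwrite(f"pics/{k}.png",cv2.resize(a,None,fx=4,fy=4,interpolation=2))
E
python3 -c "
from plant import r
from h import *
look(r,'l1')"
```

```text
pump-frame tcp mm [ 71.4  34.2 102.2] yaw 0.142 F [0.7 0.7 0.1] 3.2
```

View pics/l1.png

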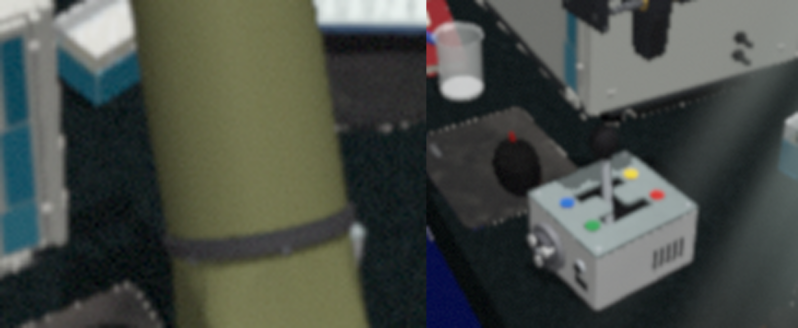

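The arm hides the pump in the scene view. The side view shows the fingertips above and beyond the knob (tip at about 652,55). I'll descend behind the knob.

Emit:
play_rows --pt "0 0 -2 12 0 0 -0.01" --pt "0 0 -2 12 0 0 -0.008" --pt "0 0 0 12 0 0 0" --pt "0 0 0 12 0 0 0" --pt "0 0 0 10 0 0 0" --pt "0 0 0 5 0 0 0" --pt "0 0 0 0 0 0 0" --pt "0 0 0 0 0 0 0"

```text
clock: 4.3
tool_pos: [0.587, -0.2261, 0.1155]
eef_rot: [0.997, 0.081, 0.002, 0.002]
contact_force: [-0.6, 0.7, 0.4]
opening: 0.007
```

```bash
python3 -c "
from plant import r
from h import *
shot(r,'l2'); print(proj(r.get_calibration('side'),r.get_state()['tool_pos']))
cv2.imwrite('pics/w2.png',r.snapshot('wrist')[:,:,::-1])"
```

```text
pump-frame tcp mm [71.2 38.7 35.5] yaw 0.162 F [-0.6  0.7  0.4] 4.3
[359.02851515 199.53187864]
```

View pics/l2.png

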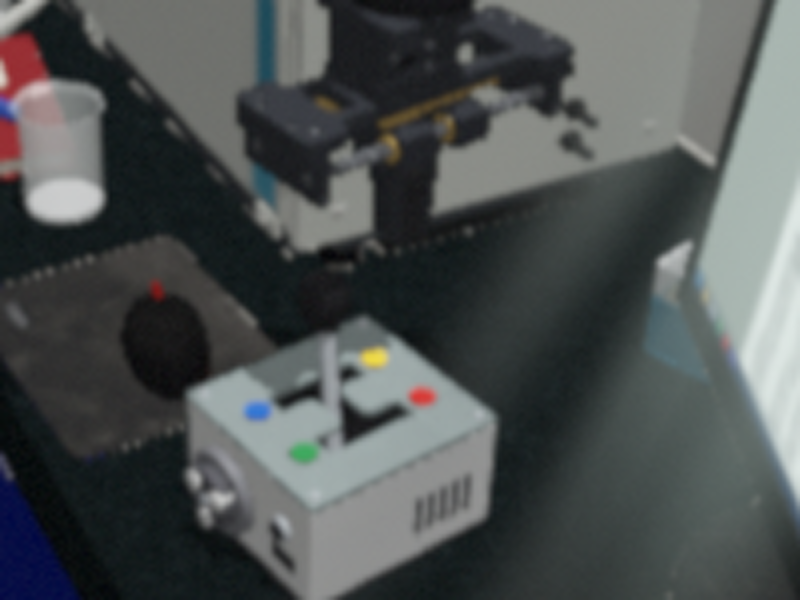

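View pics/w2.png

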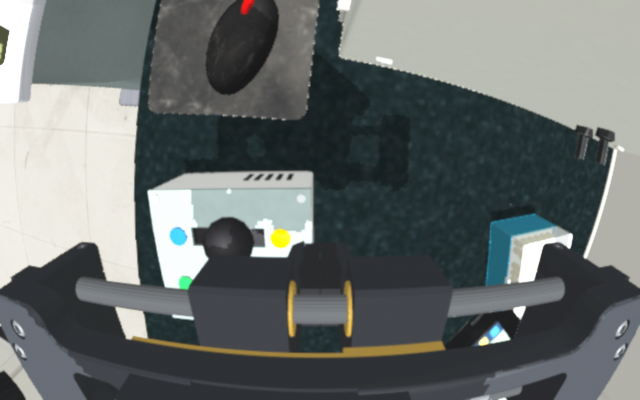

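Wrist view: the knob is at (228,240), with blue at (179,236) and yellow at (280,238). The fingers are clear on the far side. Next I push gently towards the near side.

Emit:
play_rows --pt "0 -5 0 0 0 0 0" --pt "0 -5 0 0 0 0 0" --pt "0 -4 0 0 0 0 0" --pt "0 -4 0 0 0 0 0" --pt "0 -4 0 0 0 0 0" --pt "0 -4 0 0 0 0 0" --pt "0 -3 0 0 0 0 0" --pt "0 0 0 0 0 0 0"

```text
clock: 5.4
tool_pos: [0.5563, -0.2315, 0.1163]
eef_rot: [0.997, 0.081, 0.002, 0.002]
contact_force: [0.6, -0.0, 0.0]
opening: 0.004
```

```bash
python3 -c "
from plant import r
from h import *
shot(r,'l3')
cv2.imwrite('pics/w3.png',r.snapshot('wrist')[150:300,100:400,::-1].repeat(2,0).repeat(2,1))"
```

```text
pump-frame tcp mm [40.  38.2 36.3] yaw 0.161 F [ 0.6 -0.   0. ] 5.4
```

View pics/l3.png

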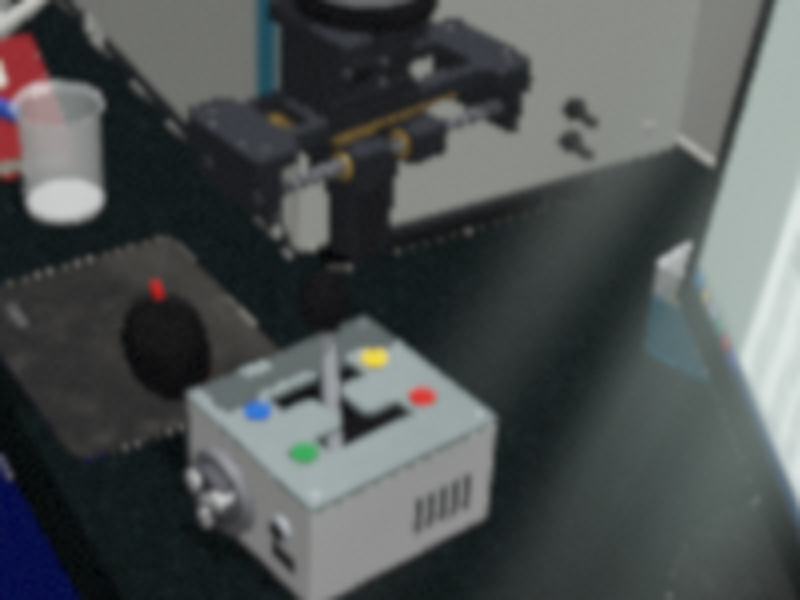

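View pics/w3.png

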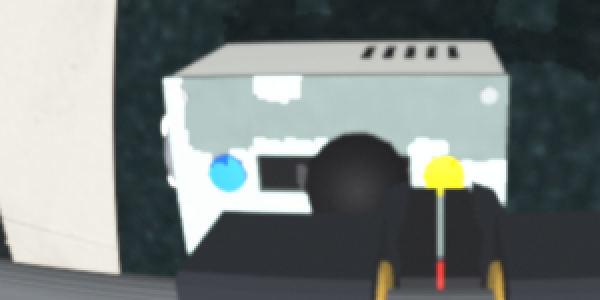

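The knob hasn't moved yet (side crop 326,297), and the tip is just short of contact. I'll continue.

Emit:
play_rows --pt "0 -3 0 0 0 0 0" --pt "0 -2 0 0 0 0 0" --pt "0 -2 0 0 0 0 0" --pt "0 -2 0 0 0 0 0" --pt "0 -2 0 0 0 0 0" --pt "0 -2 0 0 0 0 0" --pt "0 -1 0 0 0 0 0" --pt "0 0 0 0 0 0 0"

```text
clock: 6.5
tool_pos: [0.5422, -0.2337, 0.1162]
eef_rot: [0.997, 0.081, 0.002, 0.002]
contact_force: [-0.0, 0.7, -0.5]
opening: 0.006
```

```bash
python3 -c "
from plant import r
from h import *
shot(r,'l4')
cv2.imwrite('pics/w4.png',r.snapshot('wrist')[150:300,100:400,::-1].repeat(2,0).repeat(2,1))"
```

```text
pump-frame tcp mm [25.7 38.3 36.2] yaw 0.162 F [-0.   0.7 -0.5] 6.5
```

View pics/l4.png

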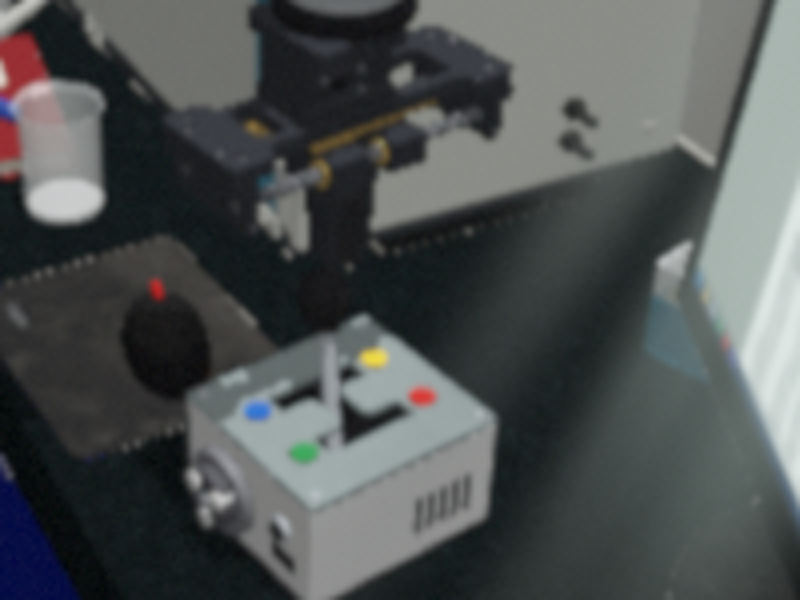

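View pics/w4.png

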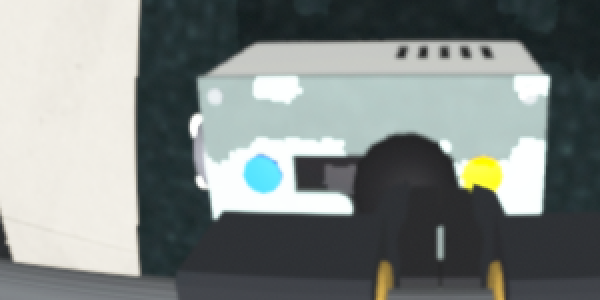

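```bash
cat >> h.py <<'E'
def wproj(c,X):
    p=c["R"]@X+c["t"]; h=np.hypot(p[0],p[1]); t=np.arctan2(h,p[2]); return np.array([c["cx"],c["cy"]])+c["fx"]*t*p[:2]/h
E
python3 -c "
from plant import r
from h import *
c=r.get_calibration('wrist');d=r.get_calibration('side'); s=r.get_state()
def show(n,X): print(n,wproj(c,X).round(1),((wproj(c,X)-[100,150])*2).round(),'side',(proj(d,X)-[260,130])*4)
show('tcp',s['tool_pos'])
for sh in(0,.1,.15,.2): show(sh,W(G,knob(sh,.32)))
for m in((-.042,.022,.002),(.042,.022,.002)): show(m,W(G,np.array(m)))
show('corner',W(G,np.array([.065,.06,0])))
show('corner',W(G,np.array([-.065,.06,0])))
"
```

```text
tcp [319.8 237.2] [440. 174.] side [335.37164002 303.40397022]
0 [276.1 244.2] [352. 188.] side [299.5645373  302.20109565]
0.1 [295.6 244. ] [391. 188.] side [315.87953163 296.17702939]
0.15 [305.4 243.5] [411. 187.] side [323.89718513 293.83041802]
0.2 [315.1 242.9] [430. 186.] side [331.79107795 291.93144635]
(-0.042, 0.022, 0.002) [230.6 239.3] [261. 179.] side [255.85907005 407.13825947]
(0.042, 0.022, 0.002) [341.2 240.3] [482. 181.] side [372.69289966 354.66408924]
corner [373.9 190.1] [548.  80.] side [363.29197512 313.06991277]
corner [198.5 190.5] [197.  81.] side [184.92270777 390.27539566]
```

```bash
python3 -c "
from plant import r
from h import *
c0=r.get_calibration('wrist'); s=r.get_state()
for tp,n in (((.587,-.2261,.1155),'w2 full, obs 228,240'),((.5563,-.2315,.1163),'w3, obs knob 357/2+100=278.5,240'),(s['tool_pos'],'w4 obs 302.5,242')):
    c=dict(c0); c['t']=c0['t']-c0['R']@(np.array(tp)-s['tool_pos'])
    print(n,[ (sh,wproj(c,W(G,knob(sh,.32))).round(1)) for sh in(0,.05,.1,.15,.2)])
a=cv2.imread('pics/l2.png');b=cv2.imread('pics/l4.png')
cv2.imwrite('pics/cmp.png',cv2.resize(np.clip(np.hstack([a[200:360,240:440],b[200:360,240:440]])*3.0,0,255).astype(np.uint8),None,fx=2,fy=2))
"
```

```text
w2 full, obs 228,240 [(0, array([203.7, 243.5])), (0.05, array([212.4, 243.7])), (0.1, array([221.5, 243.7])), (0.15, array([230.8, 243.5])), (0.2, array([240.2, 243. ]))]
w3, obs knob 357/2+100=278.5,240 [(0, array([252.7, 243.6])), (0.05, array([262.2, 243.6])), (0.1, array([271.9, 243.5])), (0.15, array([281.6, 243.1])), (0.2, array([291.3, 242.6]))]
w4 obs 302.5,242 [(0, array([276.1, 244.2])), (0.05, array([285.8, 244.2])), (0.1, array([295.6, 244. ])), (0.15, array([305.4, 243.5])), (0.2, array([315.1, 242.9]))]
```

View pics/cmp.png

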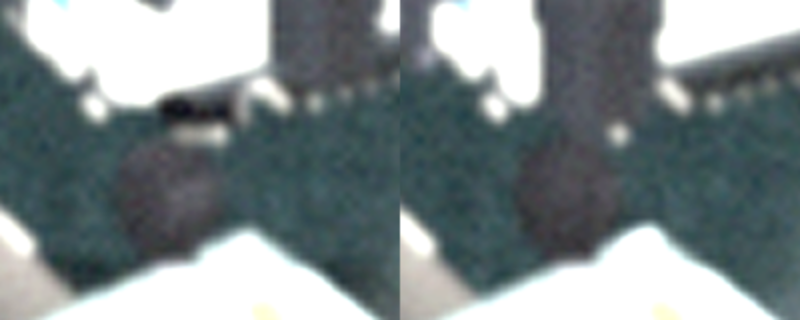

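```bash
python3 -c "
from plant import r
from h import *
c=r.get_calibration('wrist');d=r.get_calibration('side'); s=r.get_state()
for dx,dy,dz in((0,0,0),(0,0,.01),(0,0,.02),(0,0,.03),(0,.009,0),(0,.009,.02),(0,-.009,0),(0,-.009,.02),(.018,-.009,0.02),(.018,-.009,0.0)):
    X=s['tool_pos']+rz(.16)@np.array([dx,dy,dz]); print(dx,dy,dz,wproj(c,X).round(1),((proj(d,X)-[260,130])*4).round(),'cmp',(((proj(d,X)-[260,130])*4-[240,200])*2+[400,0]).round())
im=r.snapshot('wrist')[210:300,220:420,::-1]
cv2.imwrite('pics/w5.png',cv2.resize(np.clip(im*2.5,0,255).astype(np.uint8),None,fx=4,fy=4,interpolation=2))
"
```

```text
0 0 0 [319.8 237.2] [335. 303.] cmp [591. 207.]
0 0 0.01 [319.9 243.5] [336. 289.] cmp [592. 179.]
0 0 0.02 [319.9 250.4] [336. 275.] cmp [592. 150.]
0 0 0.03 [320.1 258.1] [337. 260.] cmp [593. 121.]
0 0.009 0 [319.8 223.5] [326. 296.] cmp [572. 192.]
0 0.009 0.02 [320.  235.6] [327. 268.] cmp [573. 135.]
0 -0.009 0 [319.7 250.3] [345. 311.] cmp [610. 222.]
0 -0.009 0.02 [319.9 264.6] [346. 282.] cmp [612. 165.]
0.018 -0.009 0.02 [351.2 264.4] [371. 272.] cmp [662. 144.]
0.018 -0.009 0.0 [348.1 250.2] [370. 300.] cmp [659. 201.]
```

View pics/w5.png

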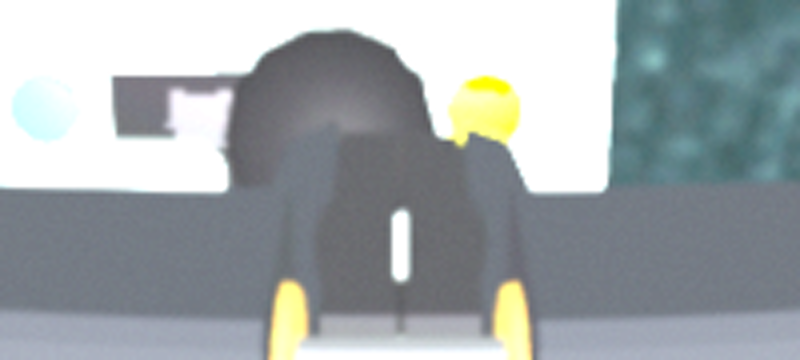

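Brightened views show the fingertips ending about 25 mm above the reported TCP. They sit over the knob (tip edge at wrist row ~242, against 223 predicted) and haven't touched it. I'll back off, then lower and check.

Emit:
play_rows --pt "0 10 0 0 0 0 0" --pt "0 10 0 0 0 0 0" --pt "0 10 0 0 0 0 0" --pt "0 8 0 0 0 0 0" --pt "0 0 0 6 0 0 0" --pt "0 0 0 6 0 0 0" --pt "0 0 0 6 0 0 0" --pt "0 0 0 0 0 0 0"

```text
clock: 7.65
tool_pos: [0.5826, -0.2266, 0.0964]
eef_rot: [0.997, 0.081, 0.002, 0.002]
contact_force: [0.0, 0.5, -0.1]
opening: 0.006
```

```bash
cat >> h.py <<'E'
def both(r,k,x0=None):
    s=r.get_state(); print("pump tcp mm",(1000*rz(-G[2])@(s["tool_pos"]-np.array([G[0],G[1],.08]))).round(1),"yaw",yaw(s)[0].round(3),"F",s["contact_force"].round(1),s["clock"].round(2) if hasattr(s["clock"],'round') else s["clock"])
    d=r.get_calibration("side"); p=proj(d,s["tool_pos"]); print("side tcp crop px",(p-[300,150])*4)
    c=r.get_calibration("wrist")
    a=r.snapshot("side")[150:250,300:400,::-1]; b=r.snapshot("wrist")[200:300,220:420,::-1]
    f=lambda i,g:cv2.resize(np.clip(i*g,0,255).astype(np.uint8),None,fx=4,fy=4,interpolation=2)
    im=np.hstack([f(a,2.5),cv2.resize(f(b,1.6),(800,400))[:, :]])
    cv2.imwrite(f"pics/{k}.png",np.vstack([np.hstack([f(a,2.2),np.zeros((400,400,3),np.uint8)])[:300] , cv2.resize(f(b,1.7),(600,300)) if 0 else np.hstack([cv2.resize(f(b,1.7),(600,300)),np.zeros((300,200,3),np.uint8)])]))
E
python3 -c "
from plant import r
from h import *
both(r,'b1')"
```

```text
pump tcp mm [66.8 38.8 16.4] yaw 0.163 F [ 0.   0.5 -0.1] 7.65
side tcp crop px [228.58961189 226.80792239]
```

View pics/b1.png

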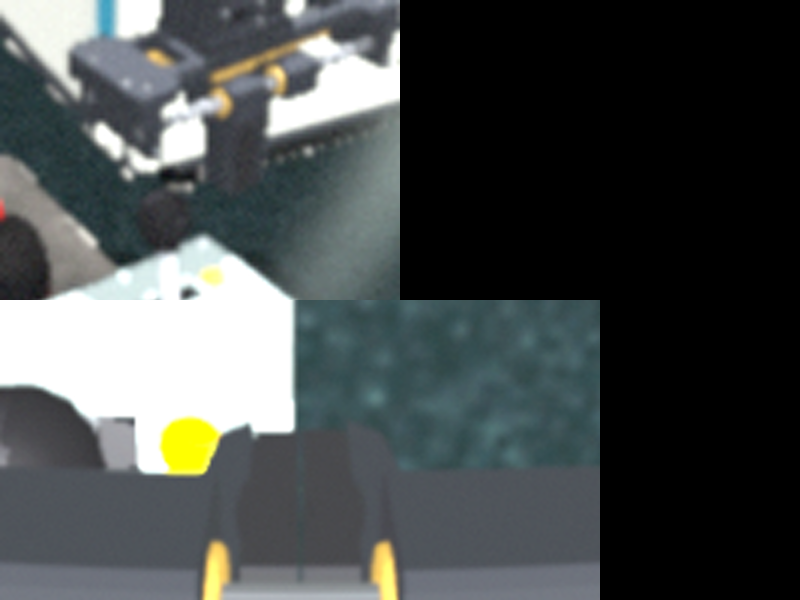

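Tip bottom is at side crop (233,192) against 227 predicted, so the tips are about 24 mm above the reported TCP. I'll lower 9 mm more, then push towards the near side.

Emit:
play_rows --pt "0 0 0 5 0 0 0" --pt "0 0 0 4 0 0 0" --pt "0 -4 0 0 0 0 0" --pt "0 -4 0 0 0 0 0" --pt "0 -3 0 0 0 0 0" --pt "0 -3 0 0 0 0 0" --pt "0 -3 0 0 0 0 0" --pt "0 -3 0 0 0 0 0"

```text
clock: 8.75
tool_pos: [0.5623, -0.2307, 0.088]
eef_rot: [0.997, 0.081, 0.003, 0.003]
contact_force: [0.5, 0.6, 0.5]
opening: 0.002
```

```bash
python3 -c "
from plant import r
from h import *
both(r,'b2')"
```

```text
pump tcp mm [46. 38.  8.] yaw 0.162 F [0.5 0.6 0.5] 8.75
side tcp crop px [201.5725423  250.78008872]
```

View pics/b2.png

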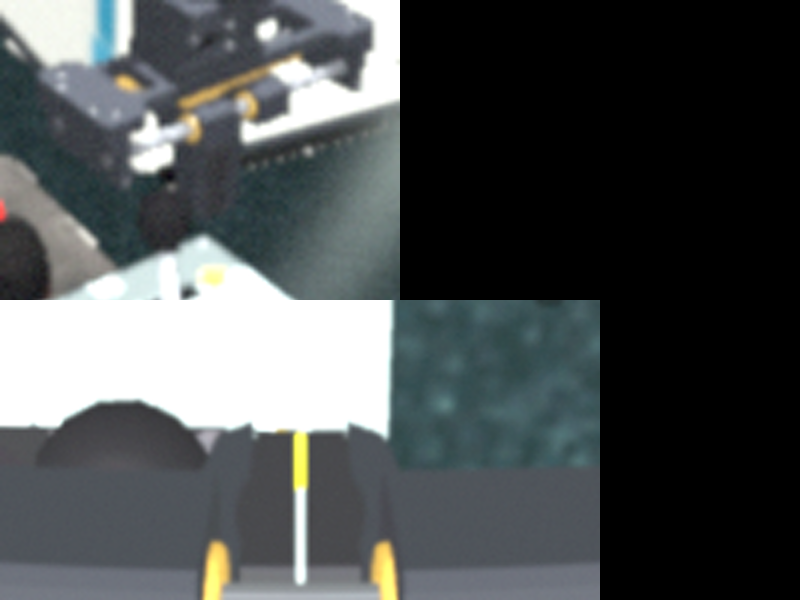

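```bash
python3 -c "
from plant import r
from h import *
d=r.get_calibration('side')
for p in((46-94,1,72),(46-94,75,72),(46+94,1,72),(46-94,1,92),(46+94,1,92),(46,38,32),(46+17,29,32),(46-17,29,32)):
  print(p,((proj(d,W(G,np.array(p)/1000))-[300,150])*4).round())"
```

```text
(-48, 1, 72) [109. 249.]
(-48, 75, 72) [ 32. 185.]
(140, 1, 72) [372. 138.]
(-48, 1, 92) [109. 218.]
(140, 1, 92) [375. 108.]
(46, 38, 32) [203. 218.]
(63, 29, 32) [235. 215.]
(29, 29, 32) [189. 235.]
```

The gripper body's corner at (125,185) works out at about 110 mm above the box top, so it clears the knob. I'll keep pushing.

Emit:
play_rows --pt "0 -2 0 0 0 0 0" --pt "0 -2 0 0 0 0 0" --pt "0 -2 0 0 0 0 0" --pt "0 -2 0 0 0 0 0" --pt "0 -2 0 0 0 0 0" --pt "0 0 0 0 0 0 0" --pt "0 0 0 0 0 0 0" --pt "0 0 0 0 0 0 0"

```text
clock: 9.85
tool_pos: [0.556, -0.2318, 0.0894]
eef_rot: [0.997, 0.082, 0.007, 0.003]
contact_force: [2.2, 1.5, 2.2]
opening: 0.007
```

```bash
python3 -c "
from plant import r
from h import *
both(r,'b3')
c=r.get_calibration('wrist');d=r.get_calibration('side')
for sh in(-.05,0,.05,.1,.15): print(sh,((wproj(c,W(G,knob(sh,.32)))-[220,200])*3+[0,300]).round(),((proj(d,W(G,knob(sh,.32)))-[300,150])*4).round())"
```

```text
pump tcp mm [39.7 38.   9.4] yaw 0.164 F [2.2 1.5 2.2] 9.85
side tcp crop px [193.21916093 252.71581989]
-0.05 [ 39. 490.] [131. 226.]
0 [ 71. 491.] [140. 222.]
0.05 [104. 492.] [148. 219.]
0.1 [138. 491.] [156. 216.]
0.15 [171. 490.] [164. 214.]
```

View pics/b3.png

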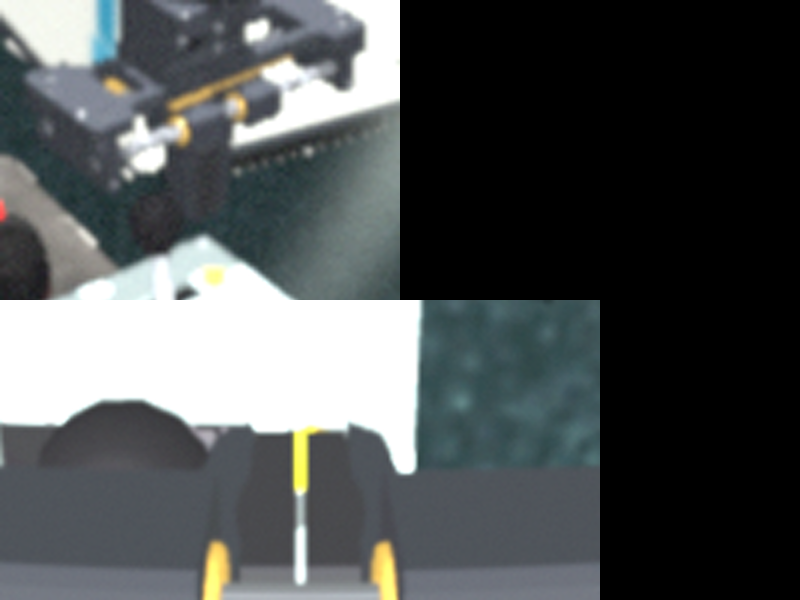

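The knob is now moving (wrist 125, side 155,216), at shift ≈ 0.09 with ~3 N. About 10 mm remains to the middle.

Emit:
play_rows --pt "0 -2 0 0 0 0 0" --pt "0 -2 0 0 0 0 0" --pt "0 -2 0 0 0 0 0" --pt "0 -2 0 0 0 0 0" --pt "0 -2 0 0 0 0 0" --pt "0 -2 0 0 0 0 0" --pt "0 -1 0 0 0 0 0" --pt "0 0 0 0 0 0 0"

```text
clock: 10.95
tool_pos: [0.542, -0.2345, 0.0892]
eef_rot: [0.997, 0.082, 0.007, 0.004]
contact_force: [2.3, 1.1, 2.1]
opening: 0.003
```

```bash
python3 -c "
from plant import r
from h import *
both(r,'b4')
c=r.get_calibration('wrist');d=r.get_calibration('side')
for sh in(-.05,0,.05,.1,.15): print(sh,((wproj(c,W(G,knob(sh,.32)))-[220,200])*3+[0,300]).round(),((proj(d,W(G,knob(sh,.32)))-[300,150])*4).round())"
```

```text
pump tcp mm [25.4 37.6  9.2] yaw 0.163 F [2.3 1.1 2.1] 10.95
side tcp crop px [174.37198781 261.70541247]
-0.05 [119. 491.] [131. 226.]
0 [152. 492.] [140. 222.]
0.05 [186. 492.] [148. 219.]
0.1 [220. 491.] [156. 216.]
0.15 [254. 490.] [164. 214.]
```

View pics/b4.png

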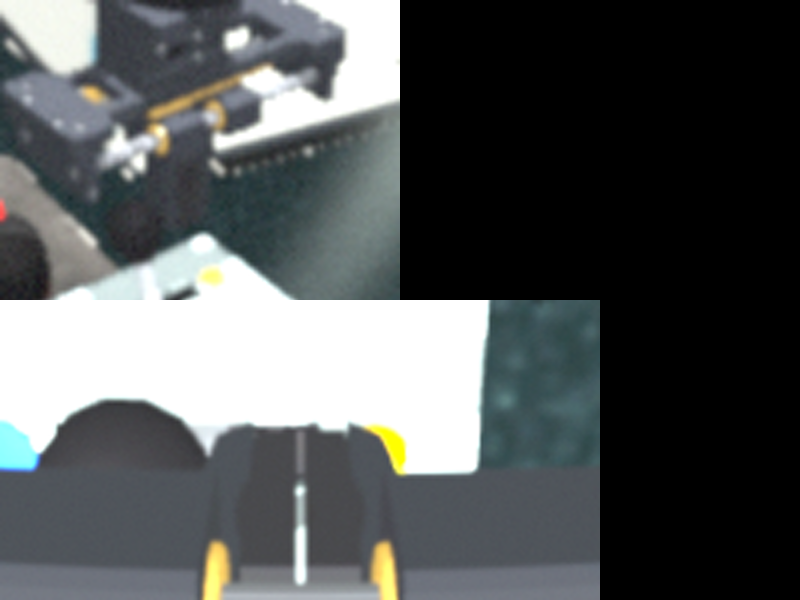

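The knob is at wrist 122 and side (132,226), giving shift ≈ -0.045. That's a slight overshoot, at the edge of the channel, and the rounded corners should guide it in. I'll retreat, lift and go round to the left side.

Emit:
play_rows --pt "0 8 0 0 0 0 0" --pt "0 6 0 0 0 0 0" --pt "0 0 0 -25 0 0 0" --pt "0 0 0 -25 0 0 0" --pt "0 0 0 -15 0 0 0" --pt "0 -14 -16 0 0 0 0" --pt "0 -14 -16 0 0 0 0" --pt "0 -14 -16 0 0 0 0"

```text
clock: 12.05
tool_pos: [0.5034, -0.1906, 0.1531]
eef_rot: [0.997, 0.081, 0.002, 0.003]
contact_force: [0.7, 0.8, 0.7]
opening: 0.008
```

```bash
python3 -c "
from plant import r
from h import *
shot(r,'b5'); print(Ro.from_quat(r.get_state()['eef_rot']).as_matrix().round(3))
cv2.imwrite('pics/w6.png',r.snapshot('wrist')[:,:,::-1])"
```

```text
pump-frame tcp mm [-5.7 87.  73.1] yaw 0.163 F [0.7 0.8 0.7] 12.05
[[ 0.987  0.163  0.   ]
 [ 0.163 -0.987 -0.003]
 [-0.     0.003 -1.   ]]
```

View pics/w6.png

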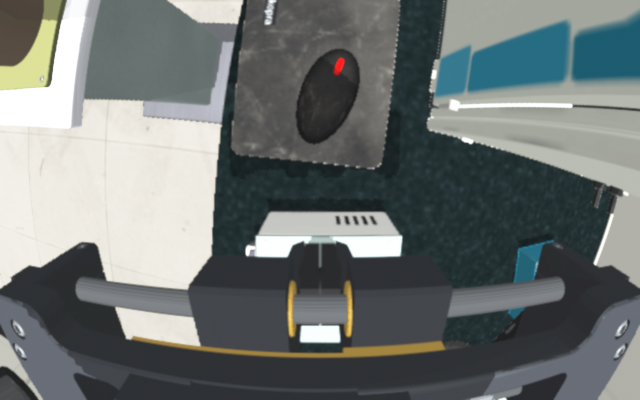

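View pics/b5.png

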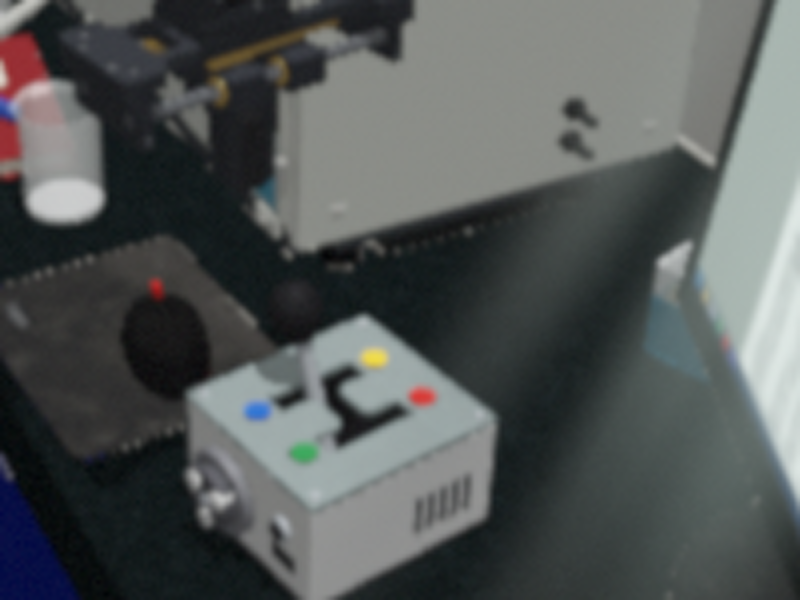

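The knob at side crop (297,308) now reads shift ≈ -0.02, within the channel. The fingers are well to its left, so I'll descend and begin the cross push.

Emit:
play_rows --pt "0 1 0 20 0 0 0" --pt "0 1 0 20 0 0 0" --pt "0 0 0 15 0 0 0" --pt "0 0 0 6 0 0 0" --pt "0 0 3 0 0 0 0" --pt "0 0 4 0 0 0 0" --pt "0 0 4 0 0 0 0" --pt "0 0 0 0 0 0 0"

```text
clock: 13.15
tool_pos: [0.5107, -0.2046, 0.0915]
eef_rot: [0.997, 0.081, 0.004, 0.004]
contact_force: [-1.0, -0.7, -0.0]
opening: 0.007
```

```bash
python3 -c "
from plant import r
from h import *
shot(r,'b6')"
```

```text
pump-frame tcp mm [-0.7 72.1 11.5] yaw 0.162 F [-1.  -0.7 -0. ] 13.15
```

View pics/b6.png

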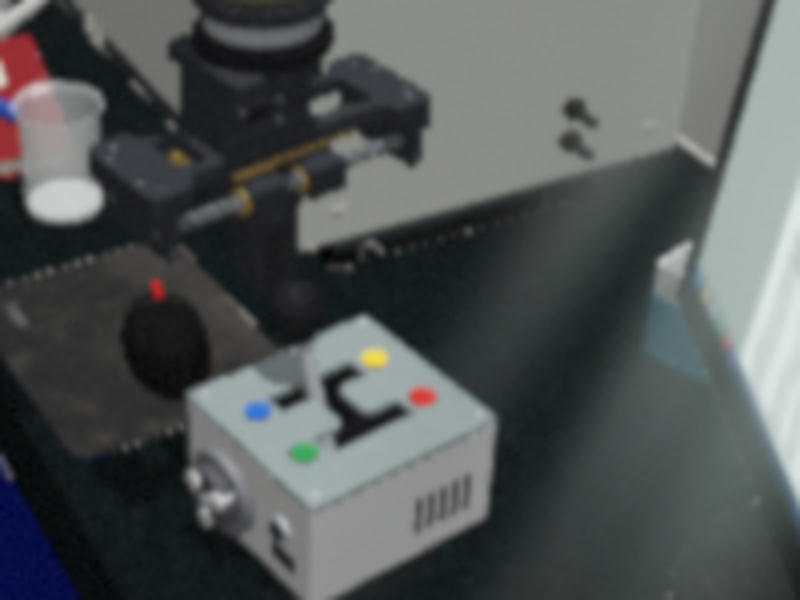

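Emit:
play_rows --pt "0 0 3 0 0 0 0" --pt "0 0 3 0 0 0 0" --pt "0 0 3 0 0 0 0" --pt "0 0 3 0 0 0 0" --pt "0 0 3 0 0 0 0" --pt "0 0 3 0 0 0 0" --pt "0 0 3 0 0 0 0" --pt "0 0 3 0 0 0 0"

```text
clock: 14.2
tool_pos: [0.5133, -0.2257, 0.0916]
eef_rot: [0.997, 0.082, 0.002, 0.001]
contact_force: [-1.8, 2.1, 1.3]
opening: 0.003
```

```bash
python3 -c "
from plant import r
from h import *
shot(r,'b7')"
```

```text
pump-frame tcp mm [-1.6 50.8 11.6] yaw 0.165 F [-1.8  2.1  1.3] 14.2
```

View pics/b7.png

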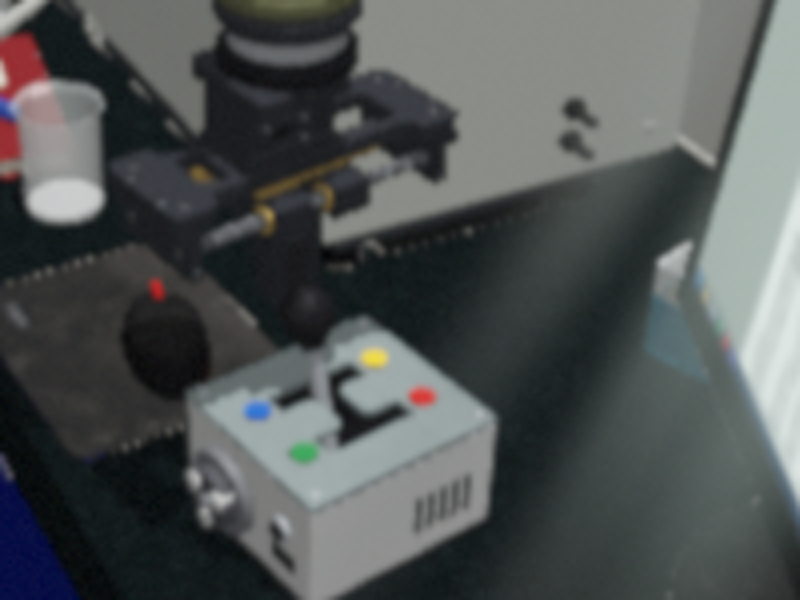

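The stem has entered the cross channel: the knob has moved to (310,315) with ~3 N. I'll continue across.

Emit:
play_rows --pt "0 0 4 0 0 0 0" --pt "0 0 4 0 0 0 0" --pt "0 0 4 0 0 0 0" --pt "0 0 4 0 0 0 0" --pt "0 0 4 0 0 0 0" --pt "0 0 4 0 0 0 0" --pt "0 0 4 0 0 0 0" --pt "0 0 4 0 0 0 0"

```text
clock: 15.25
tool_pos: [0.5189, -0.2611, 0.0917]
eef_rot: [0.997, 0.082, 0.002, 0.002]
contact_force: [-2.1, 2.1, 1.0]
opening: 0.008
```

```bash
python3 -c "
from plant import r
from h import *
shot(r,'b8')
d=r.get_calibration('side')
for x in(.32,.1,0,-.1,-.2,-.3,-.34): print(x,((proj(d,W(G,knob(0,x)))-[260,130])*4).round())"
```

```text
pump-frame tcp mm [-1.7 14.9 11.7] yaw 0.164 F [-2.1  2.1  1. ] 15.25
0.32 [300. 302.]
0.1 [328. 316.]
0 [341. 326.]
-0.1 [355. 338.]
-0.2 [369. 352.]
-0.3 [382. 367.]
-0.34 [387. 374.]
```

View pics/b8.png

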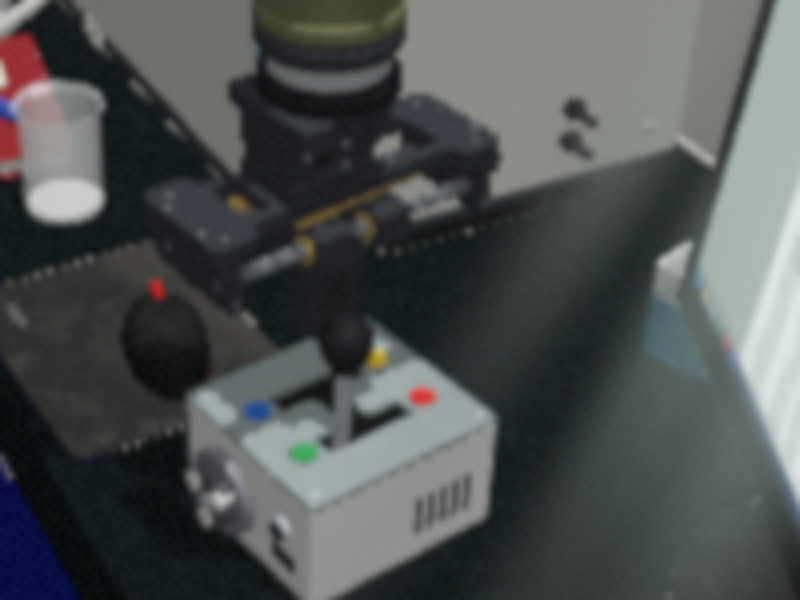

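The knob is at (346,341), cross ≈ -0.07. About 30 mm to go.

Emit:
play_rows --pt "0 0 4 0 0 0 0" --pt "0 0 4 0 0 0 0" --pt "0 0 4 0 0 0 0" --pt "0 0 4 0 0 0 0" --pt "0 0 4 0 0 0 0" --pt "0 0 3 0 0 0 0" --pt "0 0 2 0 0 0 0" --pt "0 0 2 0 0 0 0"

```text
clock: 16.3
tool_pos: [0.523, -0.2894, 0.0908]
eef_rot: [0.997, 0.082, 0.001, 0.002]
contact_force: [-0.1, 2.9, -2.0]
opening: 0.008
```

```bash
python3 -c "
from plant import r
from h import *
shot(r,'b9')"
```

```text
pump-frame tcp mm [ -2.1 -13.6  10.8] yaw 0.164 F [-0.1  2.9 -2. ] 16.3
```

View pics/b9.png

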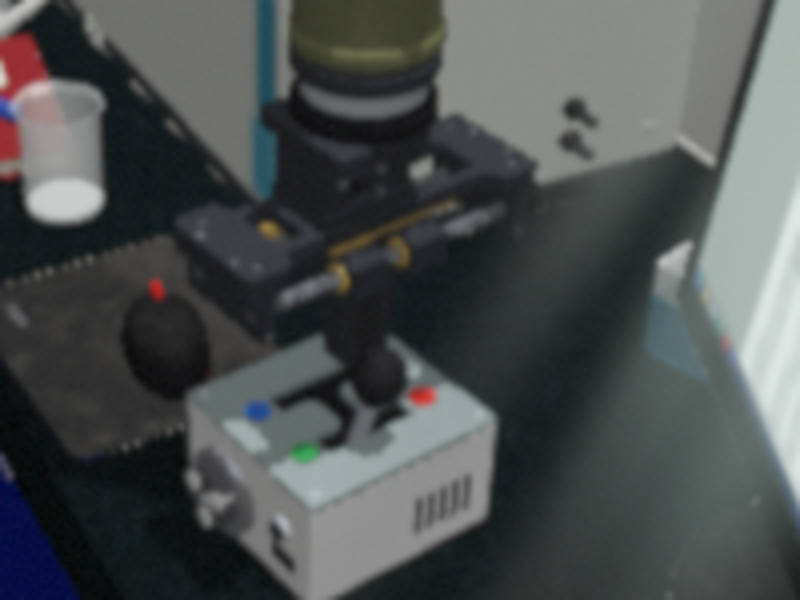

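The knob at (380,374) reads cross ≈ -0.31, essentially in the right-hand column. A little more push, then I'll retreat left and lift.

Emit:
play_rows --pt "0 0 2 0 0 0 0" --pt "0 0 2 0 0 0 0" --pt "0 0 0 0 0 0 0" --pt "0 0 -8 0 0 0 0" --pt "0 0 -8 0 0 0 0" --pt "0 0 0 -25 0 0 0" --pt "0 0 0 -25 0 0 0" --pt "0 0 0 -15 0 0 0"

```text
clock: 17.35
tool_pos: [0.5219, -0.2777, 0.1579]
eef_rot: [0.997, 0.082, 0.003, 0.004]
contact_force: [-0.3, 0.3, -0.1]
opening: 0.004
```

```bash
python3 -c "
from plant import r
from h import *
shot(r,'b10')"
```

```text
pump-frame tcp mm [-1.3 -1.9 77.9] yaw 0.164 F [-0.3  0.3 -0.1] 17.35
```

View pics/b10.png

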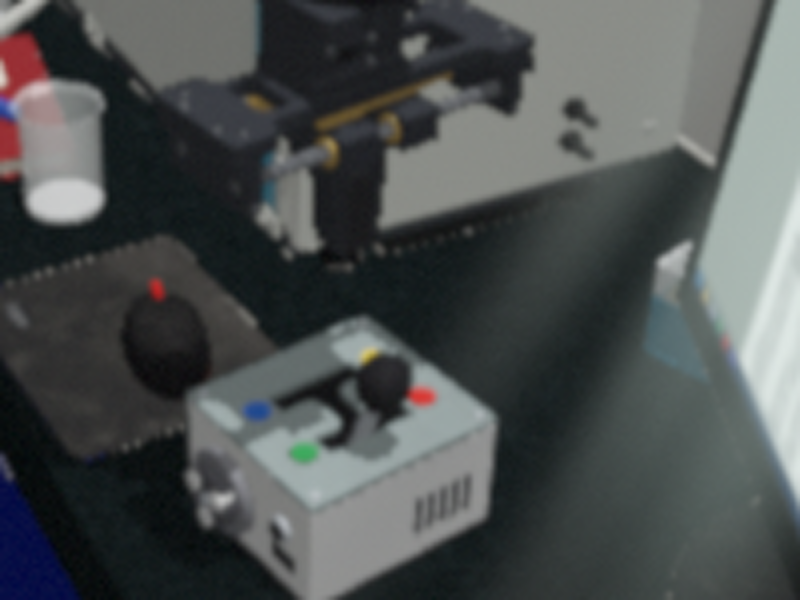

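The knob stands in the right-hand column at (384,381). Next I move to its far side and descend.

Emit:
play_rows --pt "0 26 0 0 0 0 0" --pt "0 26 12 0 0 0 0" --pt "0 0 13 0 0 0 0" --pt "0 0 12 0 0 0 0" --pt "0 0 0 25 0 0 0" --pt "0 0 0 25 0 0 0" --pt "0 0 0 18 0 0 0" --pt "0 0 0 0 0 0 0"

```text
clock: 18.4
tool_pos: [0.5753, -0.3135, 0.0896]
eef_rot: [0.997, 0.078, 0.002, 0.006]
contact_force: [0.5, -0.0, -0.4]
opening: 0.003
```

```bash
python3 -c "
from plant import r
from h import *
shot(r,'b11')"
```

```text
pump-frame tcp mm [ 45.7 -45.7   9.6] yaw 0.157 F [ 0.5 -0.  -0.4] 18.4
```

View pics/b11.png

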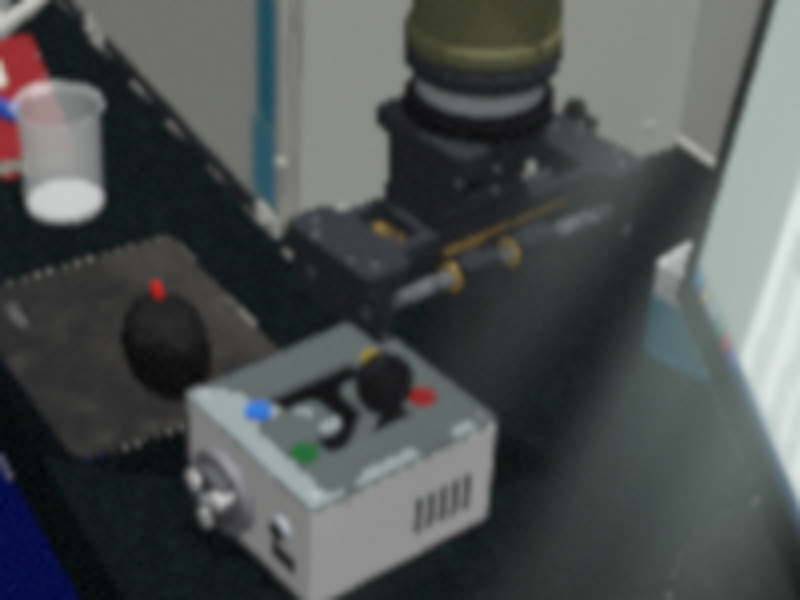

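Emit:
play_rows --pt "0 0 -5 3 0 0 0" --pt "0 -5 0 2 0 0 0" --pt "0 -4 0 0 0 0 0" --pt "0 -3 0 0 0 0 0" --pt "0 -3 0 0 0 0 0" --pt "0 -3 0 0 0 0 0" --pt "0 -3 0 0 0 0 0" --pt "0 -3 0 0 0 0 0"

```text
clock: 19.45
tool_pos: [0.5527, -0.3135, 0.0882]
eef_rot: [0.997, 0.079, 0.005, 0.008]
contact_force: [2.2, 0.0, 0.5]
opening: 0.005
```

```bash
python3 -c "
from plant import r
from h import *
shot(r,'b12')
d=r.get_calibration('side')
for x in(0,-.1,-.2,-.3,-.36): print(x,((proj(d,W(G,knob(x,-.34)))-[260,130])*4).round())"
```

```text
pump-frame tcp mm [ 23.3 -42.1   8.2] yaw 0.157 F [2.2 0.  0.5] 19.45
0 [387. 374.]
-0.1 [370. 382.]
-0.2 [353. 392.]
-0.3 [337. 404.]
-0.36 [327. 412.]
```

View pics/b12.png

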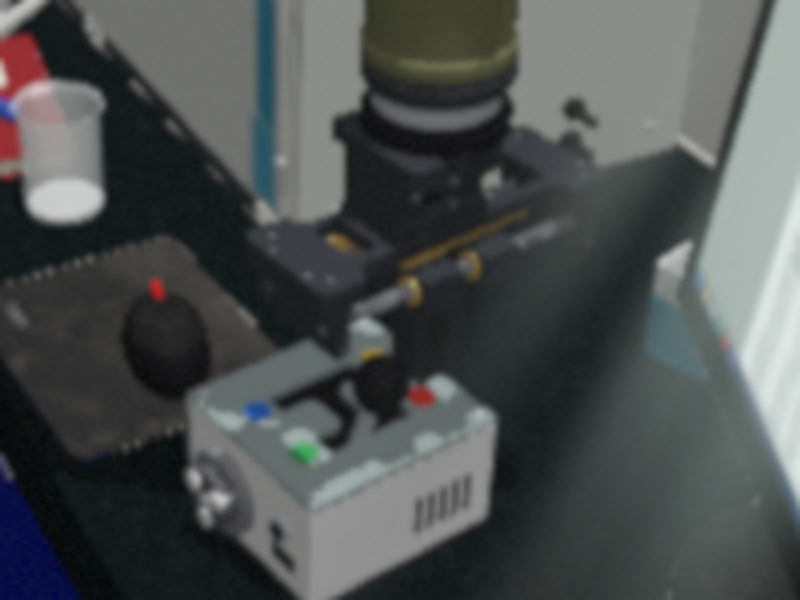

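Contact is made and the knob is just starting to move (380,384), with force ≈ 2 N. I'll continue towards green.

Emit:
play_rows --pt "0 -3 0 1 0 0 0" --pt "0 -4 0 1 0 0 0" --pt "0 -4 0 1 0 0 0" --pt "0 -4 0 0 0 0 0" --pt "0 -4 0 0 0 0 0" --pt "0 -4 0 0 0 0 0" --pt "0 -4 0 0 0 0 0" --pt "0 -3 0 0 0 0 0"

```text
clock: 20.5
tool_pos: [0.5238, -0.3175, 0.085]
eef_rot: [0.997, 0.079, 0.008, 0.008]
contact_force: [3.4, 0.8, -1.5]
opening: 0.008
```

```bash
python3 -c "
from plant import r
from h import *
shot(r,'b13')"
```

```text
pump-frame tcp mm [ -5.8 -41.5   5. ] yaw 0.159 F [ 3.4  0.8 -1.5] 20.5
```

View pics/b13.png

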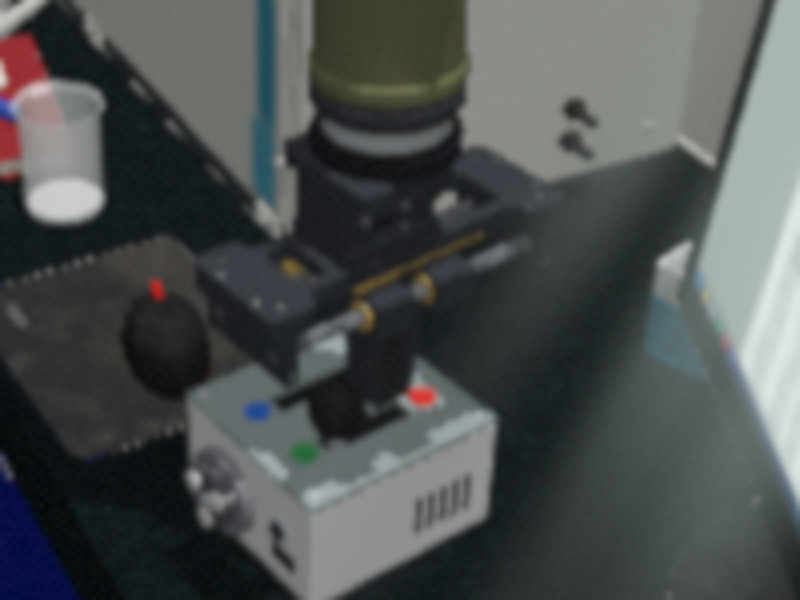

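The knob is at about (335,408), shift ≈ -0.3. Small steps now, up to the stop.

Emit:
play_rows --pt "0 -2 0 0 0 0 0" --pt "0 -2 0 0 0 0 0" --pt "0 -2 0 0 0 0 0" --pt "0 -2 0 0 0 0 0" --pt "0 -2 0 0 0 0 0" --pt "0 -2 0 0 0 0 0" --pt "0 -2 0 0 0 0 0" --pt "0 -2 0 0 0 0 0"

```text
clock: 21.55
tool_pos: [0.5193, -0.3178, 0.0856]
eef_rot: [0.996, 0.083, 0.017, 0.009]
contact_force: [5.6, 1.0, -2.7]
opening: 0.006
```

```bash
python3 -c "
from plant import r
from h import *
shot(r,'b14')"
```

```text
pump-frame tcp mm [-10.3 -41.1   5.6] yaw 0.166 F [ 5.6  1.  -2.7] 21.55
```

View pics/b14.png

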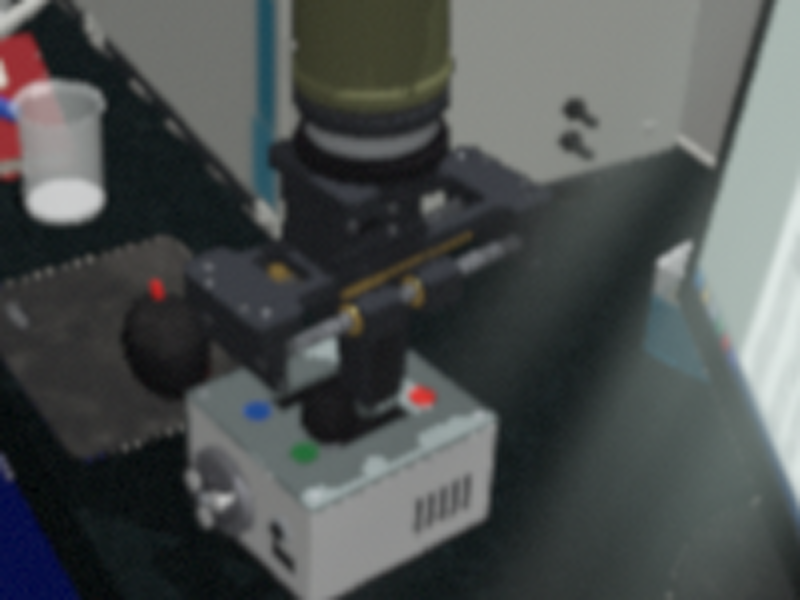

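The arm stalled after 4.5 mm of the 16 commanded, with force rising to 6 N, so the lever is at the stop (knob ~327,412, the predicted end position). I'll retreat and lift clear.

Emit:
play_rows --pt "0 8 0 0 0 0 0" --pt "0 10 0 0 0 0 0" --pt "0 10 0 0 0 0 0" --pt "0 0 0 -25 0 0 0" --pt "0 0 0 -30 0 0 0" --pt "0 0 0 -30 0 0 0" --pt "0 0 0 -30 0 0 0" --pt "0 0 0 0 0 0 0"

```text
clock: 22.6
tool_pos: [0.5415, -0.3125, 0.2036]
eef_rot: [0.997, 0.082, 0.012, 0.009]
contact_force: [0.4, -0.2, -1.3]
opening: 0.009
```

```bash
python3 -c "
from plant import r
from h import *
shot(r,'b15')
cv2.imwrite('pics/s15.png',r.snapshot('side')[:,:,::-1])"
```

```text
pump-frame tcp mm [ 12.5 -39.4 123.6] yaw 0.164 F [ 0.4 -0.2 -1.3] 22.6
```

View pics/b15.png

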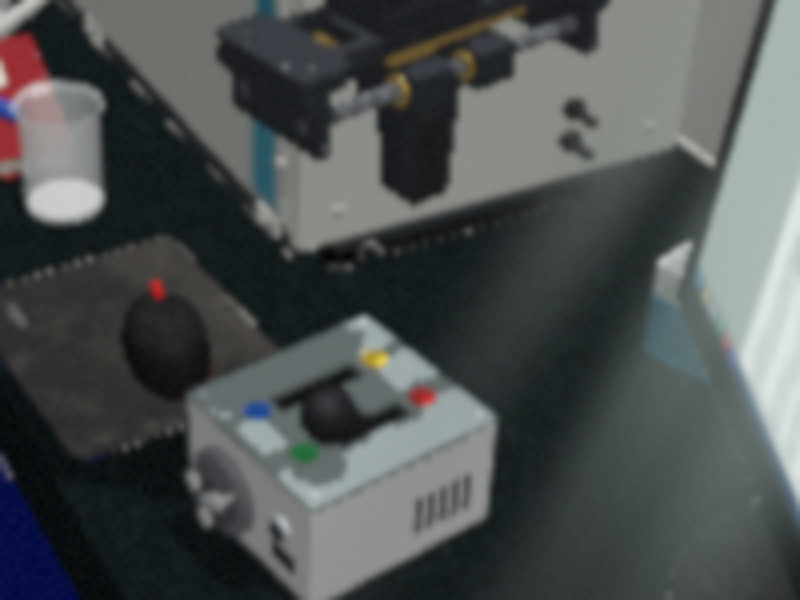

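View pics/s15.png

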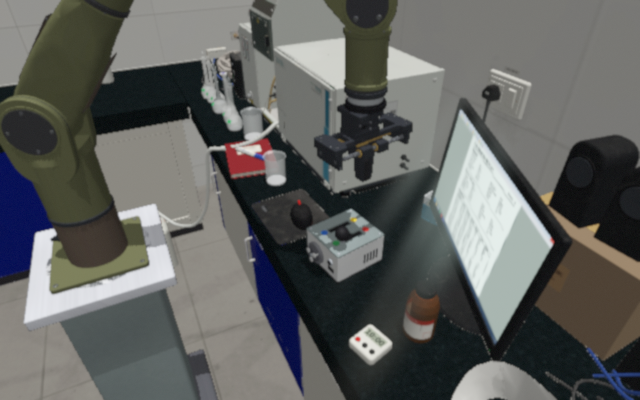

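The knob rests at (329,414) against a predicted (327,412) for the end stop. The bottle, beaker and timer look unmoved, and the arm is clear of everything. I'm handing in.

```bash
python3 -c "
from plant import r
from h import *
d=r.get_calibration('side')
print(least_squares(lambda v:(proj(d,W(G,knob(*v)))-[260,130])*4-[329,414],[-.3,-.3]).x)
s=r.get_state(); print(abs(s['qd']).max())
print(r.finish_job())"
```

```text
[-0.3577862 -0.3528947]
0.019295765436628445
the job is handed in; nothing more can be done
None
```

The lever is in the green slot, which was the near one on the right, pushed up to its end stop, and the job is handed in at about 23 s. No verdict is reported at hand-in.

**Moves:** With the fingers shut, I pushed the knob from about +0.15 shift back to the middle, straight across the gate, then to the end of the green slot. Contact force at the end of each move peaked at about 6 N, when the lever met the stop.

**Last checks:** From the side picture after lifting clear:
- **Lever:** shift is about -0.36 and cross about -0.35, inside the required -0.29 and -0.24.
- **Other objects:** the bottle, beaker and timer look unmoved.
- **Arm:** it is clear of everything, with contact force near zero.

**What disagreed:**
- The fingertips appeared about 24 mm higher in the pictures than the reported TCP. My first approach therefore passed over the knob without touching it, and I lowered the tool before pushing.
- The first push overshot the middle slightly, to between -0.02 and -0.045 shift, but the lever still entered the cross channel without trouble.
- The final angles rest on the side camera alone, because the arm hid the pump in the scene view while I was pushing and I did not check that view again.

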